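Set up the gel-casting table

TASK

Get the casting table ready for pouring: slide the white gel tray fully home between the guide rails until the sprung catch snaps up behind it, and turn the two foot-screw knobs until the bubble of each of the two levels lies between its lines. Leave the other things on the bench where they are.

Things in the scene. Friction and masses are not known exactly. Their poses are not given: they have to be found in the camera images.
- tray_mid (a point): centre of the loose white gel tray, an open box on a base plate 110 mm (x) by 62 mm (y), 6 mm thick; 17 mm above its underside. z up, x along it to its nose. Side walls: outer faces 52 mm apart, tops 34 mm above the underside, so the base sticks out 5 mm beyond each wall as a flange. 0.13 to 0.25 kg. It starts flat on the bench, right of the casting table as the robot sees it.
- tray_bar (a point): centre of the tray's grip bar across its rear end: 10 mm thick (along x), 42 mm wide, from the base to 40 mm above the underside, 23 mm above it here. Axes as tray_mid, which lies 50 mm ahead in x. The nose wall at the other end is only 4 mm thick and 34 mm high.
- mouth (a point): point on the casting table's deck, on the slide's centre line, where the lipped guide rails begin. x points the way the tray slides in (robot's left, +-0.35 rad), y towards the robot's side, z up. From x = -18 to 0 mm the mouth narrows from 80 to 65 mm, without lips; before it the aluminium deck (52 mm above the bench) is open back to x = -85 mm. The tray goes in nose first, flat on the deck.
- dock (a point): where tray_mid lies when the tray is fully home: 92 mm beyond mouth in x, 17 mm above the deck, same axes. The two grey rails, tops 13 mm above the deck, are 65 mm apart; their lips, 57 mm apart, reach over the tray's flanges with 2.5 mm of headroom (6 mm at mouth, tapering over 10 mm): the side walls pass between them, fingers outside the walls do not. The end stop is 56 mm beyond dock, 13 mm high.
- catch (a joint): sprung catch, a steel wedge 24 mm wide on the slide's centre line: metres pressed down, 0 = up, at most 0.008. Up, it stands 5.5 mm proud of the deck. Its ramp begins 14 mm beyond mouth, its upright face is 35.5 mm beyond mouth. The tray's nose pushes it down (tray needs about 5 N); when the tray is fully home it springs up behind the rear edge.
- vial_front (a point): centre of the top of the tubular bubble level on the robot's side of the deck, along x (axes as mouth): 76 x 26 mm grey block, yellow-green window 52 mm long with two black lines across it, 12 mm either side of the centre. It shows the tilt along the slide.
- bubble_front (a point): centre of the pale air bubble, 16 mm long, in vial_front. It runs along the window to the higher end; midway between the two lines that direction is level.
- vial_end (a point): the same for a like level across the slide (along y), on the block that is the end stop; it shows the tilt across the slide.
- bubble_end (a point): centre of the air bubble, 16 mm long, in vial_end.
- screw_front_grip (a point): centre of the black round knob (45 mm across, 24 mm tall, underside 70 mm above the bench, turns at 0.05 N m) of the foot screw at the deck's robot-side corner by the end stop. It turns about the vertical and does not rise. Clockwise from above lifts that corner: bubble_front moves 6 mm per rad to +x, bubble_end stays. Stops lie 2.4 rad either side of its level setting.
- screw_back_grip (a point): centre of the like knob on the far side of the slide, beside the mouth. Clockwise from above lifts the far side of the deck: bubble_end moves 6 mm per rad to -y, bubble_front stays. Stops alike.
- flask_mid (a point): bystander: conical glass flask, base 82 mm across, 134 mm tall; its centre
- jar_mid (a point): bystander: white round jar with black lid, 70 mm across, 100 mm tall; its centre
- comb_mid (a point): bystander: flat black gel comb, 84 x 44 mm, 6 mm thick, lying flat; its centre
- tip_box_mid (a point): bystander: grey box of pipette tips with a clear lid, 120 x 80 mm, 67 mm tall; its centre
- beaker_mid (a point): bystander: glass beaker, 68 mm across, 90 mm tall; its centre
- wash_bottle_mid (a point): bystander: white wash bottle with a bent spout, 64 mm across, 190 mm tall; its centre
- pipette_mid (a point): bystander: grey and white micropipette lying down, about 210 mm long; its centre

How it is judged:
By the outcome, as a careful person would: the job done as asked, in the order asked, and still so for the second after the job is handed in, with the robot touching nothing.
It also fails if it takes over 72 s, if anything falls off the work surface, if the arm or the gripper's body presses on something with over 40 N, if the wrist force passes 120 N, or if a joint passes its speed limit or range.

ROBOT

A 6-joint arm with a two-finger parallel gripper is mounted at the origin on the work surface. World frame = base frame: x ahead of the robot, y to its left, z up, the work surface at z = 0. Lengths are in m, angles in rad, forces in N, time in s.
With the tool pointing down it reaches from about 0.425 to 0.95 m from the base axis. Payload 3.5 kg.
Tool frame: the origin (TCP) lies midway between the tips of the shut fingers; the grasp point (between the pads) lies 19 mm behind it; z points along the fingers, y is the line along which they close (so a half turn about z gives the same grasp; the last joint's range is limited). The gripper opens to 85 mm and grips with 20 to 120 N. Pads are 22 mm wide; open, the fingers measure 114 mm over their backs; the gripper's body (76 mm by 85 mm) begins 54 mm behind the grasp point. The pads swing forward as they close: fully open they stand 13 mm farther back than shut.
Start: joints at [-1.37, 0.286, 1.577, -0, 1.279, -0.15], TCP at [0.232, -0.634, 0.231] pointing down, gripper open.
Joint ranges: [-2.77, 2.77], [-0.9, 2.22], [0.21, 2.48], [-1.53, 4.67], [0.24, 2.81], [-2.84, 2.84]. Speed limits (rad/s): [2.79, 2.79, 3.14, 3.14, 3.14, 3.14].

INTERFACE

Orientations are given as a unit quaternion [x, y, z, w].
In Python, from plant import ctrl, cams, order gives the robot as it stands.
- The arm moves only by the tool move_arm, never from a script. Its argument "plan" is one flat list of numbers, 7 for each row, row after row: the shift along the world's x, y, z in mm, then the turn, a rotation vector about the world's x, y, z in degrees, then the finger opening in mm, from 0 to 85.4. A call has 1 to 12 rows; each row shifts and turns the commanded pose from where the row before left it; what a row does not reach is not made up. A row lasts 1/10 s, in which the tool goes at most 50 mm and 8.59 degrees, less where a joint would pass 70% of its speed; a pose out of reach is approached as far as the arm can. A call is refused whole if a number of a shift passes 50 or a number of a turn 8.59, either way. A call with a gripper value outside its range is refused whole. The fingers move at their own pace and stop on an object; "newtons" is the grip in N (left out, the last holds). Time passes only in rows, so rows that do not move let the fingers close. It gives the time, the measured TCP pose, the force, the opening and the grip force at its end, in the units of the state.
- ctrl.get_state(): the state, without advancing time (a new reading comes with each control period).
- cams.read_camera(name): name is "scene" or "side" or "wrist"; returns a dict with "color" (420x560x3 uint8, red, green, blue), "fov_y" (degrees; the focal length in pixels is half the picture's height over the tangent of half this angle, whatever the lens; pixels are square), "cx", "cy" (the principal point, pixels), "origin" and "orientation" of the camera in the world; the wrist camera has in their place "T_tool_cam" (4x4, takes a point from camera to tool coordinates, whose origin is the TCP and whose axes are the flange's). Camera axes: x right, y up, looking along -z (the intrinsics and any distortion apply to the point x, -y, -z); pixel columns grow to the right and rows downward; lengths in m; the calibration is good to about 2 mm. A picture is of the moment at which its call begins: read the wrist's pose just before it. There is no depth.
- order.sign_off(): hands the job in; it is judged then, once.
The state is a dict: "time": time; "qpos": joint angles; "dq": joint speeds; "joint_efforts": joint torques, N m; "eef_pos": TCP position; "tcp_rot": TCP orientation; "contact_force": force on the tool from outside, world axes, zero at the start; "wrist_torque": the same for the moment, N m; "opening": opening from 0.0 (shut) to 1.0 (fully open); "finger_force": force on a finger pad.
Only numpy, scipy, OpenCV 4.12 (cv2) and the standard library are available. Lean on these libraries where they do the work, as an engineer would, in place of code of your own. Each camera call takes 0.05 s, during which the arm holds its last target. There are 200 camera calls.

## Working session

There is one attempt and no reset: what is moved stays moved. The work goes in short steps, Python scripts to look and compute and a tool call to move; the robot and the scene stay as the last step left them, time stands still between calls to the robot, and variables do not carry over. Pictures are saved under pics/ and viewed, at most 10 in all, crops included, and the job is handed in when it is done.

Besides the shell and the picture viewer there is one more tool, called after "Emit:" as a command line: name --argument value ..., lists and objects as JSON in quotes. move_arm: Moves the arm, as the interface text tells. Its arguments: {"type":"object","properties":{"plan":{"type":"array","items":{"type":"number"}},"newtons":{"type":"number"}},"required":["plan"]}

```bash
mkdir -p pics; ls
cat > h.py <<'E'
import numpy as np, cv2
from plant import ctrl, cams, order
from scipy.spatial.transform import Rotation as R
def snap(n,f):
    s=ctrl.get_state(); d=cams.read_camera(n)
    cv2.imwrite('pics/'+f,d['color'][:,:,::-1]); 
    if n=='wrist':
        T=np.eye(4);T[:3,:3]=R.from_quat(s['tcp_rot']).as_matrix();T[:3,3]=s['eef_pos']
        d['T']=T@np.array(d['T_tool_cam'])
    else:
        T=np.eye(4);T[:3,:3]=R.from_quat(d['orientation']).as_matrix();T[:3,3]=d['origin'];d['T']=T
    k={a:b for a,b in d.items() if a!='color'}
    np.save('pics/'+f+'.npy',k,allow_pickle=True)
    return d
def ray(k,u,v):
    f=210/np.tan(np.radians(k['fov_y'])/2)
    if 'dist' in k: pass
    r=k['T'][:3,:3]@np.array([(u-k['cx'])/f,-(v-k['cy'])/f,-1]); return k['T'][:3,3],r
def pt(k,u,v,z):
    o,r=ray(k,u,v); return o+r*(z-o[2])/r[2]
def proj(k,p):
    f=210/np.tan(np.radians(k['fov_y'])/2)
    c=k['T'][:3,:3].T@(np.array(p)-k['T'][:3,3]); return k['cx']-f*c[0]/c[2],k['cy']+f*c[1]/c[2]
def load(f): return np.load('pics/'+f+'.npy',allow_pickle=True).item()
E
python3 - <<'E'
from h import *
for n in('scene','side','wrist'):
    d=snap(n,n+'0.png'); print({a:b for a,b in d.items() if a!='color'})
a=[cv2.imread(f'pics/{n}0.png') for n in('scene','side')]
print(ctrl.get_state())
E
```

```text
pics
{'fov_y': 50.14766490754204, 'cx': 279.4718433236968, 'cy': 217.52435942813653, 'origin': array([ 1.3071172 , -0.54713654,  1.21064752]), 'orientation': array([0.28765606, 0.14848566, 0.43007889, 0.84275628]), 'T': array([[ 0.58596832, -0.63947777,  0.49770404,  1.3071172 ],
       [ 0.81032897,  0.46457228, -0.35712681, -0.54713654],
       [-0.00284485,  0.612569  ,  0.790412  ,  1.21064752],
       [ 0.        ,  0.        ,  0.        ,  1.        ]])}
{'fov_y': 52.92140202407042, 'cx': 271.38131655244723, 'cy': 201.59264603478442, 'origin': array([-0.05644148,  0.95118195,  0.85159009]), 'orientation': array([-0.13442201,  0.45503068,  0.83881951, -0.26694498]), 'T': array([[-0.8213422 ,  0.32550504, -0.46844793, -0.05644148],
       [-0.5701696 , -0.44337491,  0.69161067,  0.95118195],
       [ 0.0174247 ,  0.8351438 ,  0.5497556 ,  0.85159009],
       [ 0.        ,  0.        ,  0.        ,  1.        ]])}
{'fov_y': 69.3951769254871, 'cx': 277.910300153627, 'cy': 211.01604596775564, 'T_tool_cam': array([[-8.91944377e-04,  9.47275204e-01,  3.20419870e-01,
         8.177833
[... 520 characters left out ...]
ime': 0.15, 'qpos': array([-1.36997368e+00,  2.87016923e-01,  1.57785091e+00,  1.94937970e-05,
        1.27861992e+00, -1.49983946e-01]), 'dq': array([ 0.00014621, -0.00149181, -0.00374298, -0.00122459, -0.0004069 ,
        0.00096929]), 'joint_efforts': array([ 1.18128573e-03, -4.06597173e+01, -2.93142629e+01, -1.37105153e-04,
        3.92766509e-03,  1.80194696e-06]), 'eef_pos': array([ 0.231905  , -0.63335948,  0.23022291]), 'tcp_rot': array([ 9.84656291e-01,  1.74502409e-01, -1.47553761e-05, -9.47481192e-04]), 'contact_force': array([-0.17141641,  0.4822973 ,  0.60716434]), 'wrist_torque': array([-0.02612752, -0.02911761, -0.00297109]), 'finger_force': 0.0, 'opening': 1.0005045157720995}
```

View pics/scene0.png

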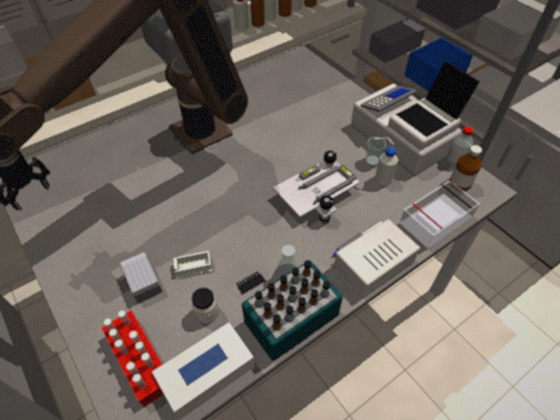

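View pics/side0.png

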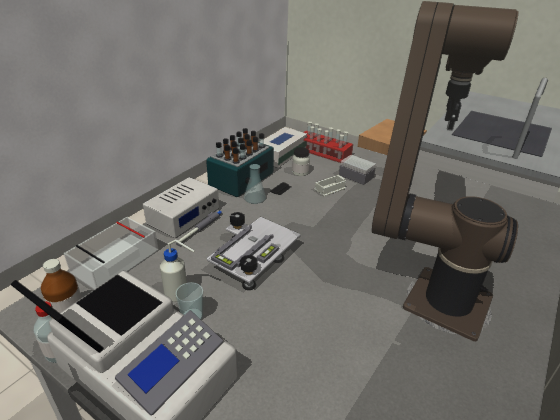

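The scene shows the tray at about (193,263), casting table at (317,187), front knob at (330,157), back knob at (326,205), front level at (310,171) and end level at (346,170). The tip box lies left of the tray and the jar at (204,303) beyond it.

Run:
```python
from h import *
k=load('scene0.png');s=load('side0.png')
for n,u,v,z in [('tray',193,263,.02),('trayL',174,268,.034),('trayR',212,258,.034),('kf',330,157,.094),('kb',326,205,.094),('vf',310,171,.07),('ve',346,171,.07),('comb',251,282,.006),('jar',203,297,.1),('flask top',289,251,.134),('tip',140,265,.067),('table corner L',276,188,.052),('corner bot',290,213,.052)]:
    print(n,pt(k,u,v,z).round(3))
for n,u,v,z in [('tray',331,185,.02),('kf',249,264,.082),('kb',237,219,.082),('jar',301,152,.1)]: print(n,pt(s,u,v,z).round(3))
a=cv2.imread('pics/scene0.png');
c=np.hstack([cv2.resize(a[230:300,140:240],(400,280),interpolation=3),cv2.resize(a[140:230,262:372],(400,327),interpolation=3)[:280]])
b=cv2.resize(cv2.imread('pics/wrist0.png'),(400,300))
c2=cv2.resize(cv2.imread('pics/side0.png')[205:295,195:315],(400,300),interpolation=3)
cv2.imwrite('pics/c1.png',np.vstack([c,np.hstack([b,c2])]))
```

```text
tray [ 0.544 -0.332  0.02 ]
trayL [ 0.535 -0.39   0.034]
trayR [ 0.572 -0.278  0.034]
kf [0.49  0.259 0.094]
kb [0.651 0.108 0.094]
vf [0.485 0.175 0.07 ]
ve [0.559 0.277 0.07 ]
comb [ 0.699 -0.219  0.006]
jar [ 0.708 -0.378  0.1  ]
flask top [ 0.744 -0.11   0.134]
tip [ 0.488 -0.472  0.067]
table corner L [0.466 0.042 0.052]
corner bot [0.583 0.015 0.052]
tray [ 0.534 -0.325  0.02 ]
kf [0.473 0.271 0.082]
kb [0.629 0.127 0.082]
jar [ 0.693 -0.357  0.1  ]
```

View pics/c1.png

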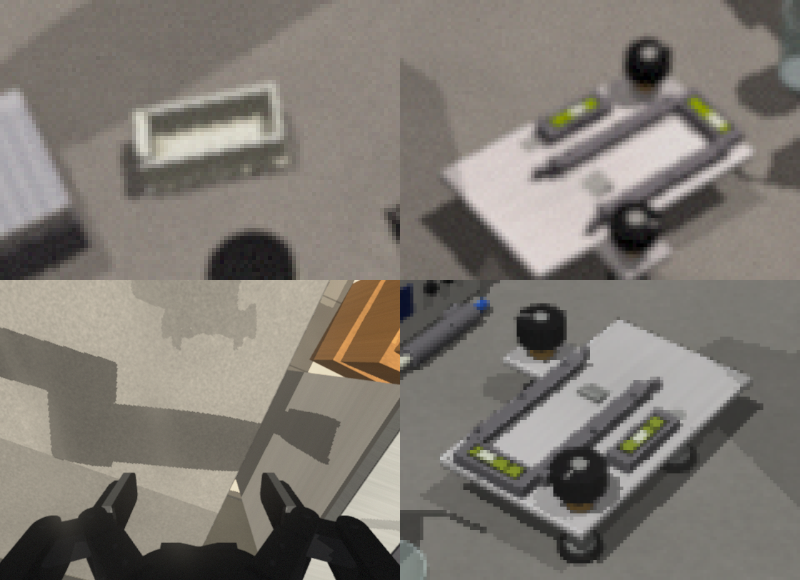

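Emit:
move_arm --plan '[35, 32, 2, 0, 0, 0, 85, 35, 32, 2, 0, 0, 0, 85, 35, 32, 2, 0, 0, 0, 85, 35, 32, 2, 0, 0, 0, 85, 35, 32, 2, 0, 0, 0, 85, 35, 32, 2, 0, 0, 0, 85, 35, 32, 2, 0, 0, 0, 85, 35, 32, 2, 0, 0, 0, 85, 35, 32, 2, 0, 0, 0, 85, 30, 32, 2, 0, 0, 0, 85, 0, 0, 0, 0, 0, 0, 85, 0, 0, 0, 0, 0, 0, 85]'

```text
time: 1.35
eef_pos: [0.5773, -0.3129, 0.2508]
tcp_rot: [0.984, 0.176, -0.0, -0.0]
contact_force: [-0.5, -0.2, 0.2]
opening: 0.992
finger_force: 0.0
```

Run:
```python
from h import *
d=snap('wrist','w1.png');s=ctrl.get_state();print(s['time'],s['eef_pos'],s['qpos'],s['contact_force'])
```

```text
1.4 [ 0.57667326 -0.31380689  0.25077935] [-6.52436578e-01  2.33045352e-01  1.60535016e+00 -5.85245162e-04
  1.30414259e+00  5.67137009e-01] [-0.49333256  0.36724162  0.78274218]
```

View pics/w1.png

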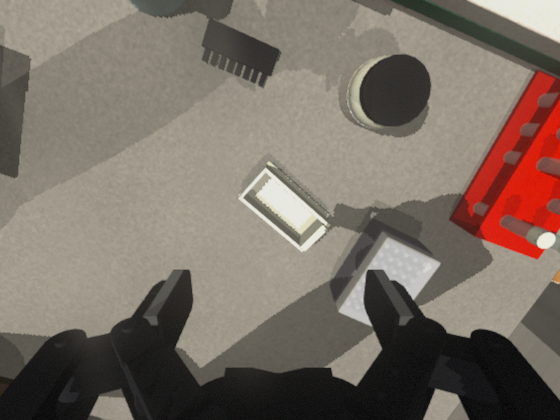

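Run:
```python
from h import *
a=cv2.imread('pics/w1.png')[145:265,225:345]
cv2.imwrite('pics/c2.png',cv2.resize(a,(600,600),interpolation=cv2.INTER_CUBIC))
```

```text
(no output)
```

View pics/c2.png

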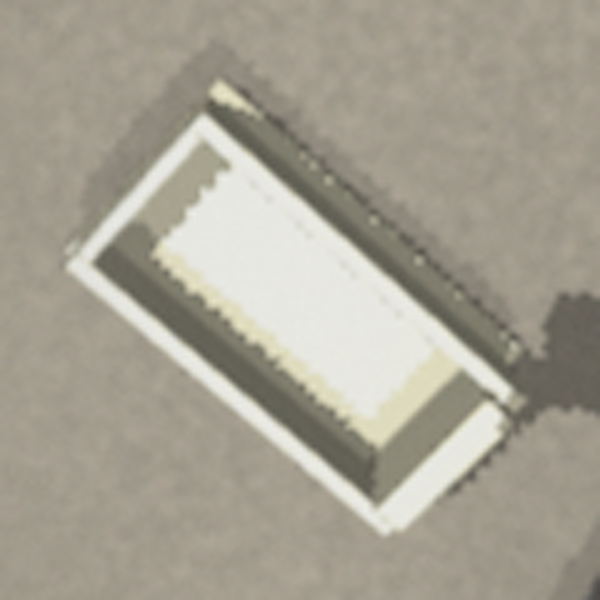

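Tray close-up (×5 crop): nose wall at (203,114)–(68,266), grip bar top at the lower right, centred about (446,462).

Run:
```python
from h import *
k=load('w1.png')
q=lambda x,y,z: pt(k,225+(x+.5)/5-.5,145+(y+.5)/5-.5,z)
n1,n2,r1,r2=q(203,114,.034),q(68,266,.034),q(523,401,.034),q(390,534,.034)
b=q(446,462,.04); nm=(n1+n2)/2; rm=(r1+r2)/2
print(n1,n2,r1,r2); print('bar',b,'nose',nm,'rear',rm,'len',np.linalg.norm(nm-rm),'w',np.linalg.norm(n1-n2),np.linalg.norm(r1-r2))
for d in(nm-b,n1-r1,n2-r2): print(np.degrees(np.arctan2(d[1],d[0])))
w=n1-n2;print('w ang',np.degrees(np.arctan2(w[1],w[0]))+0)
T=k['T'];s=ctrl.get_state();M=R.from_quat(s['tcp_rot']).as_matrix();print(M[:,1],np.degrees(np.arctan2(M[1,1],M[0,1])),s['eef_pos'])
k=load('scene0.png'); 
for p in (nm,rm): print(proj(k,p))
print(nm-107e-3*(nm-b)/np.linalg.norm(nm-b))
```

```text
[ 0.5858837  -0.29295626  0.034     ] [ 0.53876923 -0.2742427   0.034     ] [ 0.54463989 -0.39377821  0.034     ] [ 0.49819414 -0.37585385  0.034     ]
bar [ 0.52446524 -0.38018858  0.04      ] nose [ 0.56232646 -0.28359948  0.034     ] rear [ 0.52141702 -0.38481603  0.034     ] len 0.10917130332554045 w 0.050694875870759236 0.049784446016427716
68.59569870177738
67.75172806940624
68.23231982598425
w ang -21.662649230591672
[ 3.44190936e-01 -9.38899545e-01 -4.94259004e-04] -69.86758210635318 [ 0.57667326 -0.31380689  0.25077935]
(np.float64(208.83247036025676), np.float64(256.80401212951153))
(np.float64(173.5275027895492), np.float64(264.04345540366296))
[ 0.52334231 -0.38305333  0.04017796]
```

Run:
```python
from h import *
k=load('w1.png')
b=np.array([.5235,-.381]);d=np.array([np.cos(np.radians(68.2)),np.sin(np.radians(68.2))]);e=np.array([-d[1],d[0]])
for u,v in((385,232),(440,262),(340,300)):
    p=pt(k,u,v,.067)[:2]; print(p,(p-b)@d,(p-b)@e)
```

```text
[ 0.56882272 -0.44826355] -0.04562185524866112 -0.06706102300974083
[ 0.5565166  -0.52819346] -0.12440574205160344 -0.08531835925680427
[ 0.46568759 -0.43684919] -0.07332485373517361 0.03293740604216472
```

Emit:
move_arm --plan '[-9, -12, -10, 0, 0, -8.4, 40, -11, -14, -25, 0, 0, -8.4, 40, -11, -14, -25, 0, 0, -8.4, 40, -11, -14, -25, 0, 0, -8.4, 40, -11, -13, -20, 0, 0, -8.3, 40, 0, 0, 0, 0, 0, 0, 40, 0, 0, 0, 0, 0, 0, 40]'

```text
time: 2.1
eef_pos: [0.5231, -0.3818, 0.1463]
tcp_rot: [0.982, -0.189, -0.0, -0.0]
contact_force: [1.5, 0.2, 0.0]
opening: 0.467
finger_force: 0.0
```

Run:
```python
from h import *
s=ctrl.get_state();M=R.from_quat(s['tcp_rot']).as_matrix();print(s['time'],np.degrees(np.arctan2(M[1,1],M[0,1])),s['eef_pos'],s['qpos'],s['opening'],M[:,2])
d=snap('wrist','w2.png')
```

```text
2.1 -111.77768165973055 [ 0.52307149 -0.38176296  0.14631753] [-7.87051836e-01  3.05173069e-01  1.71492600e+00  3.47782334e-04
  1.12224231e+00  1.16368564e+00] 0.4665657560496713 [-3.06579525e-04  7.51513289e-04 -9.99999671e-01]
```

View pics/w2.png

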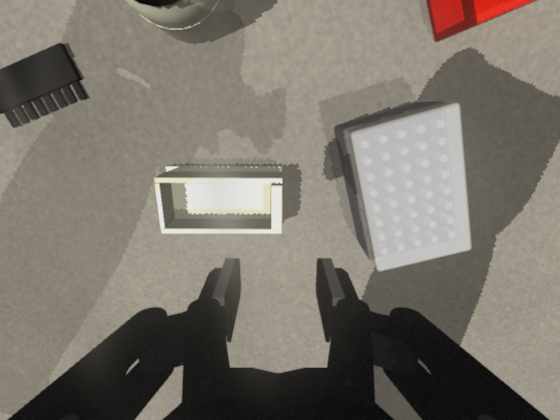

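Bar top spans about x 271–282, y 184–232; tool is square with the tray and the tip box clears.

Run:
```python
from h import *
k=load('w2.png')
for u,v in((276.5,208.5),(271,186),(282,232),(157,180),(161,233)): print(pt(k,u,v,.04 if u>200 else .034))
```

```text
[ 0.52316456 -0.38044697  0.04      ]
[ 0.54342716 -0.38359703  0.04      ]
[ 0.50097074 -0.37678267  0.04      ]
[ 0.58337862 -0.29414039  0.034     ]
[ 0.53868681 -0.2733977   0.034     ]
```

Emit:
move_arm --plan '[0, 1, -35, 0, 0, 0, 40, 0, 0, -40, 0, 0, 0, 40, 0, 0, -35, 0, 0, 0, 40, 0, 0, -24, 0, 0, 0, 40, 0, 0, 0, 0, 0, 0, 40, 0, 0, 0, 0, 0, 0, 0, 0, 0, 0, 0, 0, 0, 0, 0, 0, 0, 0, 0, 0, 0, 0, 0, 0, 0, 0, 0, 0, 0, 0, 0, 0, 0, 0, 0]' --newtons 60

```text
time: 3.15
eef_pos: [0.5259, -0.3815, 0.0157]
tcp_rot: [0.982, -0.189, 0.003, 0.001]
contact_force: [0.6, 0.5, 6.7]
opening: 0.101
finger_force: 61.6
```

Emit:
move_arm --plan '[0, 0, 20, 0, 0, 0, 0, 0, 0, 45, 0, 0, 0, 0, 0, 10, 45, 0, 0, 0, 0, 0, 30, 45, 0, 0, 0, 0, 0, 45, 40, 0, 0, 0, 0, 0, 45, 40, 0, 0, 0, 0, 0, 48, 0, 0, 0, 3, 0, 0, 48, 0, 0, 0, 3, 0, 0, 48, 0, 0, 0, 3, 0, 0, 48, 0, 0, 0, 0, 0, 0, 48, 0, 0, 0, 0, 0, 0, 48, 0, 0, 0, 0, 0]'

```text
time: 4.35
eef_pos: [0.5231, 0.0224, 0.2304]
tcp_rot: [0.994, -0.111, 0.0, 0.0]
contact_force: [1.3, -0.2, -2.2]
opening: 0.101
finger_force: 60.3
```

Emit:
move_arm --plan '[0, 40, 0, 0, 0, 0, 0, 0, 35, 0, 0, 0, 0, 0, 0, 15, 0, 0, 0, 0, 0, 0, 0, 0, 0, 0, 0, 0, 0, 0, 0, 0, 0, 0, 0, 0, 0, 0, 0, 0, 0, 0]'

```text
time: 4.95
eef_pos: [0.524, 0.1094, 0.2302]
tcp_rot: [0.994, -0.112, -0.0, 0.0]
contact_force: [0.2, -0.0, -2.1]
opening: 0.109
finger_force: 60.3
```

Run:
```python
from h import *
s=ctrl.get_state();M=R.from_quat(s['tcp_rot']).as_matrix();print(s['time'],np.degrees(np.arctan2(M[1,1],M[0,1])),s['eef_pos'],s['qpos'],s['opening'],s['finger_force'],s['contact_force'],M[:,2])
d=snap('wrist','w3.png')
```

```text
4.95 -102.87645456733264 [0.52400238 0.10937987 0.23022679] [ 1.64648736e-02 -2.17349213e-02  1.92003781e+00 -6.87056121e-04
  1.24362454e+00  1.81221869e+00] 0.10870820973325805 60.31660079956055 [ 0.23922473 -0.02344792 -2.07939441] [-3.23948999e-04 -6.56033653e-04 -9.99999732e-01]
```

View pics/w3.png

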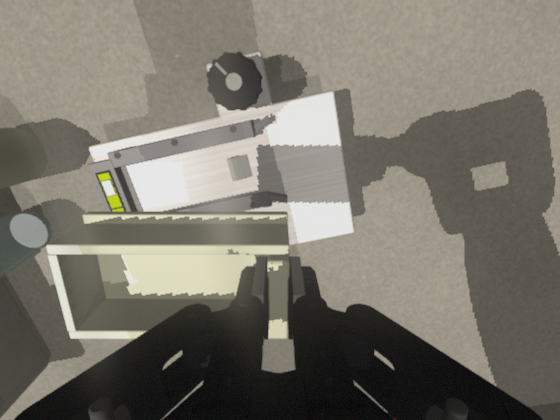

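The casting table is upper-left: deck mouth-end edge (332,92)–(353,232), catch near (238,167), back knob (235,80). The tray hides the near rail, so I'll move back towards the robot and look again.

Emit:
move_arm --plan '[-30, 20, 0, 0, 0, 5, 0, -30, 20, 0, 0, 0, 5, 0, 0, 0, 0, 0, 0, 0, 0, 0, 0, 0, 0, 0, 0, 0, 0, 0, 0, 0, 0, 0, 0]'

```text
time: 5.5
eef_pos: [0.4649, 0.1497, 0.2307]
tcp_rot: [1.0, -0.025, 0.001, 0.0]
contact_force: [0.2, -0.1, -3.1]
opening: 0.099
finger_force: 60.3
```

Run:
```python
from h import *
s=ctrl.get_state();M=R.from_quat(s['tcp_rot']).as_matrix();print(s['time'],np.degrees(np.arctan2(M[1,1],M[0,1])),s['eef_pos'],s['qpos'],M[:,2])
d=snap('wrist','w4.png')
a=cv2.imread('pics/w4.png')
c=a[60:300,40:360]; cv2.imwrite('pics/c4.png',cv2.resize(c,(800,600),interpolation=cv2.INTER_CUBIC))
```

```text
5.5 -92.90605363586948 [0.464885   0.14971642 0.23074548] [ 1.03698267e-01 -1.34733652e-01  2.02477817e+00 -4.61742497e-04
  1.25040628e+00  1.72535981e+00] [ 1.18112088e-03 -3.17691424e-04 -9.99999252e-01]
```

View pics/c4.png

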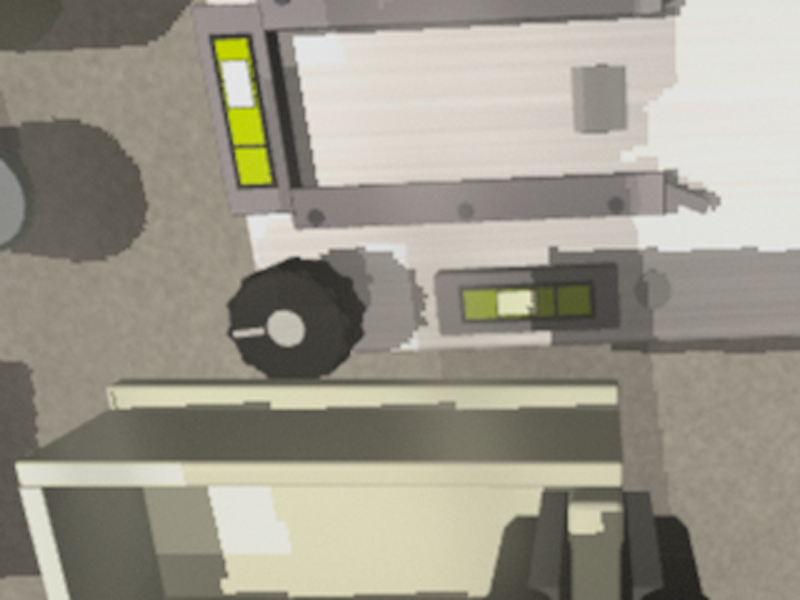

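Full table is now visible: end-level bubble at (238,84) off its centre (244,112), front-level bubble (516,302) off centre (527,301); catch centre (600,98), near rail inner edge (285,189)–(665,174), far rail inner edge (310,31)–(660,15).

Run:
```python
from h import *
k=load('w4.png')
q=lambda x,y,z: pt(k,40+(x+.5)/2.5-.5,60+(y+.5)/2.5-.5,z)
A=[q(285,189,.065),q(665,174,.065)];B=[q(310,31,.065),q(660,15,.065)]
ang=lambda d:np.degrees(np.arctan2(d[1],d[0]))
print('rails ang',ang(A[0]-A[1]),ang(B[0]-B[1]), 'near rail low edge',ang(q(295,229,.065)-q(668,213,.065)))
th=np.radians((ang(A[0]-A[1])+ang(B[0]-B[1]))/2); d=np.array([np.cos(th),np.sin(th)]);e=np.array([-d[1],d[0]]) 
print('gap',(A[1]-B[1])[:2]@e, 'mid',((A[1]+B[1])/2),)
C=[q(x,y,z) for x,y,z in((572,66,.0575),(626,66,.052),(628,132,.052),(574,133,.0575))]
for c in C: print('catch',c)
c=np.mean(C,0)[:2]; print('width',(C[2]-C[1]),(C[3]-C[0]),c)
O=c-d*.02475; print('mouth from catch',O)
for n,p in dict(A1=A[1],B1=B[1],A0=A[0],vf=q(527,301,.07),ve=q(244,112,.07),kf=q(297,318,.094),kft=q(286,328,.094),bf=q(516,302,.07),be=q(238,84,.07),stop=q(290,110,.065)).items():
    print(n,p,'mouth frame',((p[:2]-O)@d).round(4),((p[:2]-O)@e).round(4))
# tray in hand
s=ctrl.get_state();z=s['eef_pos'][2]-.0157+.034
n1,r1=q(18,463,z),q(620,463,z);print('tray near top edge',n1,r1,ang(n1-r1),np.linalg.norm(n1-r1))
z-=.028
n1,r1=q(112,383,z),q(617,381,z);print('flange',n1,r1,ang(n1-r1),np.linalg.norm(n1-r1))
k3=load('w3.png')
p=pt(k3,235,80,.094);print('kb',p,((p[:2]-O)@d).round(4),((p[:2]-O)@e).round(4),'catch w3',pt(k3,238,167,.055))
```

```text
rails ang 89.22659287865476 89.43507185353154 near rail low edge 89.45043252163997
gap 0.05700750768318716 mid [0.55429408 0.11957599 0.065     ]
catch [0.56753117 0.15363092 0.0575    ]
catch [0.5668093  0.13255651 0.052     ]
catch [0.54209955 0.13270767 0.052     ]
catch [0.54289803 0.15435273 0.0575    ]
width [-0.02470975  0.00015116  0.        ] [-0.02463314  0.00072181  0.        ] [0.55483451 0.14331196]
mouth from catch [0.55454546 0.11856364]
A1 [0.52578503 0.11928946 0.065     ] mouth frame 0.0004 0.0288
B1 [0.58280312 0.11986251 0.065     ] mouth frame 0.0016 -0.0282
A0 [0.52781604 0.26974195 0.065     ] mouth frame 0.1509 0.0285
vf [0.4788243  0.17716358 0.07      ] mouth frame 0.0577 0.0764
ve [0.55699386 0.27804576 0.07      ] mouth frame 0.1595 -0.0006
kf [0.48212074 0.26224808 0.094     ] mouth frame 0.1428 0.0741
kft [0.47845884 0.26711692 0.094     ] mouth frame 0.1477 0.0778
bf [0.47864202 0.18168646 0.07      ] mouth frame 0.0622 0.0766
be [0.56689082 0.27831719 0.07      ] mouth frame 0.1599 -0.0105
stop [0.55697992 0.26246008 0.065     ] mouth frame 0.1439 -0.0008
tray near top edge [0.4935992  0.25281403 0.24899219] [0.48792592 0.14452025 0.24899219] 87.00113464138884 0.10844228122039419
flange [0.49914947 0.25133061 0.22099219] [0.49399833 0.14400682 0.22099219] 87.25212808093926 0.10744733328218241
kb [0.63391821 0.12141504 0.094     ] 0.0038 -0.0793 catch w3 [0.55590822 0.14512129 0.055     ]
```

Emit:
move_arm --plan '[20, -40, 0, 0, 0, 1.1, 0, 24, -45, 0, 0, 0, 1.1, 0, 24, -45, 0, 0, 0, 0, 0, 24, -35, -20, 0, 0, 0, 0, 0, 0, -45, 0, 0, 0, 0, 0, 0, -45, 0, 0, 0, 0, 0, 0, -30, 0, 0, 0, 0, 0, 0, 0, 0, 0, 0, 0, 0, 0, 0, 0, 0, 0, 0, 0, 0, 0, 0, 0, 0, 0]'

```text
time: 6.55
eef_pos: [0.5574, -0.0133, 0.0931]
tcp_rot: [1.0, -0.005, 0.003, 0.001]
contact_force: [0.6, 0.0, -1.3]
opening: 0.104
finger_force: 60.4
```

```bash
cat > st.py <<'E'
from h import *
s=ctrl.get_state();M=R.from_quat(s['tcp_rot']).as_matrix()
print(s['time'],'yaw',np.degrees(np.arctan2(M[1,1],M[0,1])).round(2),'pos',(s['eef_pos']*1e3).round(1),'F',s['contact_force'].round(1),'tq',s['wrist_torque'].round(2),'z',M[:,2].round(4),'op',s['opening'],'q',s['qpos'].round(2))
E
python3 - <<'E'
import st
from h import *
d=snap('wrist','w5.png'); k=load('w5.png'); a=cv2.imread('pics/w5.png')
# predicted model points
d_=np.array([np.cos(np.radians(89.35)),np.sin(np.radians(89.35))]);e=np.array([d_[1],-d_[0]])
O=np.array([.5545,.119])
def P(x,y,z): return np.r_[O+d_*x-(-e)*0+np.array([-d_[1],d_[0]])*y,z]
for p in [(0,28.5),(0,-28.5),(-18,40),(-18,-40),(14,0),(35.5,0),(-85,0)]:
    z=.065 if abs(p[1])>20 else .052
    print(p,np.round(proj(k,P(p[0]/1e3,p[1]/1e3,z)),1))
cv2.imwrite('pics/c5.png',cv2.resize(a[110:320,0:280],(800,600),interpolation=cv2.INTER_CUBIC))
E
```

```text
6.55 yaw -90.63 pos [557.4 -13.3  93.1] F [ 0.6  0.  -1.3] tq [-0.07 -0.03  0.04] z [ 0.005 -0.001 -1.   ] op 0.10369789628537925 q [-0.21  0.18  1.97  0.    0.98  1.38]
(0, 28.5) [ 76.1 293.6]
(0, -28.5) [ 55.9 210.9]
(-18, 40) [106.8 308.5]
(-18, -40) [ 82.3 192.1]
(14, 0) [ 58.3 245.4]
(35.5, 0) [ 25.9 245.5]
(-85, 0) [207.3 245.2]
```

View pics/c5.png

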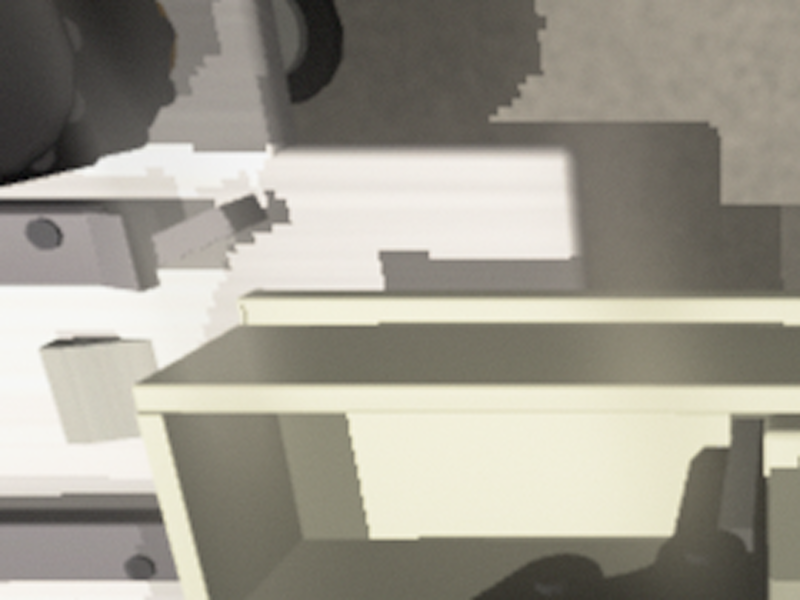

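The mouth overlay matches the picture (far lip corner predicted (160,288) in the crop, seen (158,285)). Now checking the tray's lateral alignment.

Run:
```python
from h import *
k=load('w5.png'); zu=.0931-.0157
for x,y,z,w in((300,294,zu+.006,.031),(750,294,zu+.006,.031),(300,385,zu+.034,.026),(750,385,zu+.034,.026)):
    p=pt(k,(x+.5)/2.857-.5,110+(y+.5)/2.857-.5,z); print(p,'centre x',p[0]-w)
p=pt(k,(137)/2.857-.5,110+(385)/2.857-.5,zu+.034);print('nose',p)
```

```text
[0.58763644 0.07883971 0.0834    ] centre x 0.5566364408429354
[ 0.58658182 -0.00492096  0.0834    ] centre x 0.5555818161707702
[0.58178501 0.06483547 0.1114    ] centre x 0.5557850061192634
[ 0.580873   -0.00607515  0.1114    ] centre x 0.5548729953933107
nose [0.58220167 0.09053363 0.1114    ]
```

Emit:
move_arm --plan '[-2, 0, -12, 0, 0, 0, 0, 0, 0, -8, 0, 0, 0, 0, 0, 0, -4, 0, 0, 0, 0, 0, 0, 0, 0, 0, 0, 0, 0, 0, 0, 0, 0, 0, 0]'

```text
time: 7.1
eef_pos: [0.553, -0.0127, 0.0677]
tcp_rot: [1.0, -0.005, -0.001, 0.0]
contact_force: [-4.7, -0.7, 5.8]
opening: 0.1
finger_force: 61.6
```

```bash
python3 st.py
```

```text
7.1 yaw -90.54 pos [553.  -12.7  67.7] F [-4.7 -0.7  5.8] tq [0.16 0.6  0.23] z [-0.0011  0.     -1.    ] op 0.09964033796638783 q [-0.21  0.22  1.99 -0.    0.94  1.37]
```

Emit:
move_arm --plan '[1, 0, 1.5, 0, 0, 0, 0, 0, 5, 0, 0, 0, 0, 0, 0, 8, 0, 0, 0, 0, 0, 0, 8, 0, 0, 0, 0, 0, 0, 7, 0, 0, 0, 0, 0, 0, 0, 0, 0, 0, 0, 0]'

```text
time: 7.7
eef_pos: [0.5547, 0.0168, 0.068]
tcp_rot: [1.0, -0.005, 0.001, -0.001]
contact_force: [2.6, 1.5, -1.1]
opening: 0.101
finger_force: 60.7
```

```bash
python3 st.py
```

```text
7.7 yaw -90.59 pos [554.7  16.8  68. ] F [ 2.6  1.5 -1.1] tq [ 0.25 -0.45 -0.1 ] z [ 0.0019  0.0011 -1.    ] op 0.10119810717183453 q [-0.15  0.22  1.99  0.    0.94  1.43]
```

Emit:
move_arm --plan '[0, 6, -0.5, 0, 0, 0, 0, 0, 6, 0, 0, 0, 0, 0, 0, 6, 0, 0, 0, 0, 0, 0, 6, 0, 0, 0, 0, 0, 0, 0, 0, 0, 0, 0, 0]'

```text
time: 8.2
eef_pos: [0.555, 0.04, 0.068]
tcp_rot: [1.0, -0.005, 0.001, -0.0]
contact_force: [3.2, -2.6, 2.7]
opening: 0.1
finger_force: 61.2
```

```bash
python3 st.py
```

```text
8.2 yaw -90.59 pos [555.  40.  68.] F [ 3.2 -2.6  2.7] tq [-0.17 -0.57 -0.19] z [ 2.4e-03  3.0e-04 -1.0e+00] op 0.09964284951790035 q [-0.11  0.22  1.98  0.    0.94  1.47]
```

Emit:
move_arm --plan '[0, 8, 0, 0, 0, 0, 0, 0, 10, 0, 0, 0, 0, 0, 0.2, 10, 0, 0, 0, 0, 0, 0.2, 10, 0, 0, 0, 0, 0, 0, 10, 0, 0, 0, 0, 0, 0.2, 10, 0, 0, 0, 0, 0, 0, 0, 0, 0, 0, 0, 0]'

```text
time: 8.9
eef_pos: [0.5559, 0.0983, 0.0682]
tcp_rot: [1.0, -0.005, 0.002, -0.0]
contact_force: [3.6, -0.1, 2.8]
opening: 0.102
finger_force: 61.2
```

```bash
python3 st.py
```

```text
8.9 yaw -90.56 pos [555.9  98.3  68.2] F [ 3.6 -0.1  2.8] tq [ 0.05 -0.74 -0.09] z [ 3.4e-03  9.0e-04 -1.0e+00] op 0.1019791795821264 q [-0.01  0.24  1.96  0.    0.94  1.57]
```

Emit:
move_arm --plan '[0, 10, 0, 0, 0, 0, 0, 0.2, 10, 0, 0, 0, 0, 0, 0.2, 10, 0, 0, 0, 0, 0, 0.2, 10, 0, 0, 0, 0, 0, 0, 10, 0, 0, 0, 0, 0, 0, 6, 0, 0, 0, 0, 0, 0, 3, 0, 0, 0, 0, 0, 0, 0, 0, 0, 0, 0, 0]'

```text
time: 9.7
eef_pos: [0.5565, 0.1558, 0.0683]
tcp_rot: [1.0, -0.005, 0.001, 0.001]
contact_force: [3.0, -4.4, 4.7]
opening: 0.106
finger_force: 61.4
```

```bash
python3 st.py
```

```text
9.7 yaw -90.54 pos [556.5 155.8  68.3] F [ 3.  -4.4  4.7] tq [-0.48 -0.78 -0.03] z [ 0.003  -0.0012 -1.    ] op 0.10553898610735535 q [ 0.1   0.26  1.93 -0.    0.95  1.68]
```

Emit:
move_arm --plan '[0, 2, 0, 0, 0, 0, 0, 0, 2, 0, 0, 0, 0, 0, 0, 1, 0, 0, 0, 0, 0, 0, 0, 0, 0, 0, 0, 0, 0, 0, 0, 0, 0, 0, 0]'

```text
time: 10.2
eef_pos: [0.5566, 0.1602, 0.0684]
tcp_rot: [1.0, -0.005, 0.001, 0.001]
contact_force: [3.0, -5.7, 4.6]
opening: 0.105
finger_force: 61.4
```

```bash
python3 st.py
```

```text
10.2 yaw -90.56 pos [556.6 160.2  68.4] F [ 3.  -5.7  4.6] tq [-0.67 -0.75 -0.06] z [ 0.003  -0.0018 -1.    ] op 0.10537721033138465 q [ 0.11  0.27  1.93 -0.    0.95  1.69]
```

Emit:
move_arm --plan '[0, 2, 0, 0, 0, 0, 0, 0, 2, 0, 0, 0, 0, 0, 0, 0, 0, 0, 0, 0, 0, 0, 0, 0, 0, 0, 0, 0]'

```text
time: 10.6
eef_pos: [0.5566, 0.1618, 0.0684]
tcp_rot: [1.0, -0.004, 0.001, 0.003]
contact_force: [2.4, -14.2, 6.7]
opening: 0.105
finger_force: 61.7
```

```bash
python3 st.py
```

```text
10.6 yaw -90.51 pos [556.6 161.8  68.4] F [  2.4 -14.2   6.7] tq [-1.83 -0.61  0.  ] z [ 0.0019 -0.0065 -1.    ] op 0.10503145873997806 q [ 0.11  0.27  1.92 -0.01  0.95  1.7 ]
```

Emit:
move_arm --plan '[0, 1.5, 0, 0, 0, 0, 0, 0, 0, 0, 0, 0, 0, 0, 0, -3, 0, 0, 0, 0, 0, 0, -3, 0, 0, 0, 0, 0, 0, -2, 0, 0, 0, 0, 0, 0, 0, 0, 0, 0, 0, 0, 0, 0, 0, 0, 0, 0, 0]'

```text
time: 11.3
eef_pos: [0.5565, 0.1606, 0.0683]
tcp_rot: [1.0, -0.006, 0.002, -0.002]
contact_force: [4.1, 2.7, 3.8]
opening: 0.103
finger_force: 61.3
```

```bash
python3 st.py
```

```text
11.3 yaw -90.63 pos [556.5 160.6  68.3] F [4.1 2.7 3.8] tq [ 0.55 -0.93  0.  ] z [ 0.0041  0.0037 -1.    ] op 0.10269402207163962 q [0.1  0.26 1.93 0.   0.94 1.68]
```

Emit:
move_arm --plan '[0, -2, 0, 0, 0, 0, 0, 0, -1, 0, 0, 0, 0, 0, 0, 0, 0, 0, 0, 0, 0, 0, 0, 0, 0, 0, 0, 0]'

```text
time: 11.7
eef_pos: [0.5565, 0.1589, 0.0683]
tcp_rot: [1.0, -0.006, 0.002, -0.003]
contact_force: [5.0, 7.7, 2.3]
opening: 0.103
finger_force: 61.2
```

```bash
python3 st.py
```

```text
11.7 yaw -90.67 pos [556.5 158.9  68.3] F [5.  7.7 2.3] tq [ 1.24 -1.   -0.09] z [ 0.0045  0.0062 -1.    ] op 0.10342126271071937 q [0.1  0.26 1.93 0.01 0.94 1.68]
```

Emit:
move_arm --plan '[0, 3, 0, 0, 0, 0, 0, 0, 1, 0, 0, 0, 0, 0, 0, 0, 0, 0, 0, 0, 35, 0, 0, 0, 0, 0, 0, 35, 0, 0, 0, 0, 0, 0, 35, 0, 0, 0, 0, 0, 0, 35, 0, 0, 20, 0, 0, 0, 35, 0, 0, 40, 0, 0, 0, 35, -30, -10, 50, 0, 0, 0, 85, -35, 0, 50, 0, 0, 0, 85, 0, 0, 0, 0, 0, 0, 85, 0, 0, 0, 0, 0, 0, 85]'

```text
time: 12.9
eef_pos: [0.5012, 0.1516, 0.2118]
tcp_rot: [1.0, -0.005, 0.001, -0.0]
contact_force: [0.6, 0.2, -1.2]
opening: 0.993
finger_force: 0.0
```

Run:
```python
import st
from h import *
snap('wrist','w6.png'); a=cv2.imread('pics/w6.png')
cv2.imwrite('pics/c6.png',cv2.resize(a[60:300,40:360],(800,600),interpolation=cv2.INTER_CUBIC))
```

```text
12.9 yaw -90.58 pos [501.2 151.6 211.8] F [ 0.6  0.2 -1.2] tq [ 0.01  0.01 -0.02] z [ 2.5e-03  4.0e-04 -1.0e+00] op 0.9928777592937175 q [ 0.1  -0.03  1.97  0.    1.21  1.68]
```

View pics/c6.png

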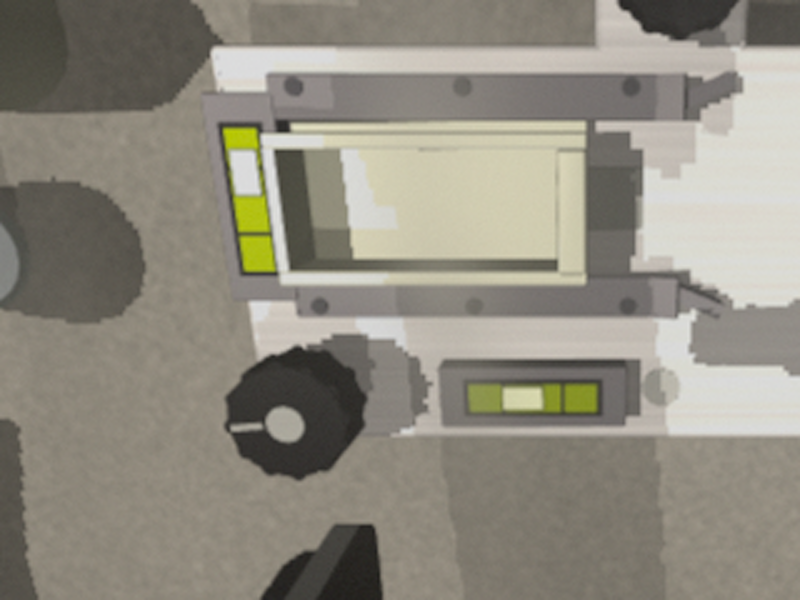

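Tray sits home between the rails: bar rear edge near (586,150–275), nose wall at the end stop (265–285). Bubbles are still off: end (245,172), front (523,398). Now the knob positions and a numeric check behind the tray.

```bash
cat >> h.py <<'E'
_t=np.radians(89.35); D=np.array([np.cos(_t),np.sin(_t)]); Ey=np.array([D[1]*-1,D[0]]); O=np.array([.5545,.119])
def mf(p): q=np.array(p)[:2]-O; return (q@D*1e3).round(1),(q@Ey*1e3).round(1)
def wp(x,y,z): return np.r_[O+D*x/1e3+Ey*y/1e3,z]
def bub(f,centre,half,hl):
    # bubble position (mm) along window from pale vs green pixels; returns profile
    pass
E
python3 - <<'E'
from h import *
k4,k6,k3=load('w4.png'),load('w6.png'),load('w3.png')
c=lambda x,y:(40+(x+.5)/2.5-.5,60+(y+.5)/2.5-.5)
def tri(a,b):
    (o1,r1),(o2,r2)=a,b; A=np.c_[r1,-r2]; t=np.linalg.lstsq(A,o2-o1,rcond=None)[0]; return o1+r1*t[0],o2+r2*t[1]
print('hub tri',tri(ray(k4,*c(286,328)),ray(k6,*c(286,425))))
for z in(.094,.098): print('hub',z,pt(k4,*c(286,328),z),pt(k6,*c(286,425),z),pt(k3,234,82,z))
print('bar rear',mf(pt(k6,*c(586,210),.092)),'bar front',mf(pt(k6,*c(558,210),.092)),'nose',mf(pt(k6,*c(272,210),.086)))
a=cv2.cvtColor(cv2.imread('pics/w6.png'),cv2.COLOR_BGR2GRAY)
for y in(20,8,0,-8,-20):
    print(y,[int(a[int(round(v)),int(round(u))]) for u,v in [proj(k6,wp(x,y,.0525)) for x in range(0,42,2)]])
E
```

```text
hub tri (array([0.47921549, 0.26576524, 0.09712524]), array([0.47920029, 0.26553793, 0.09703061]))
hub 0.094 [0.47845884 0.26711692 0.094     ] [0.47798797 0.26688069 0.094     ] [0.6325993  0.12266124 0.094     ]
hub 0.098 [0.47942728 0.2653869  0.098     ] [0.47958807 0.26510842 0.098     ] [0.63218319 0.12221797 0.098     ]
bar rear (np.float64(35.6), np.float64(0.2)) bar front (np.float64(45.1), np.float64(0.2)) nose (np.float64(145.0), np.float64(0.8))
20 [217, 218, 217, 217, 217, 217, 217, 191, 162, 107, 105, 107, 106, 104, 106, 108, 106, 106, 119, 196, 198]
8 [215, 214, 215, 215, 215, 214, 215, 198, 143, 93, 92, 91, 91, 90, 93, 90, 91, 90, 117, 196, 199]
0 [218, 218, 218, 216, 217, 218, 218, 197, 149, 90, 92, 90, 92, 91, 89, 91, 92, 93, 116, 197, 200]
-8 [201, 203, 204, 203, 218, 217, 216, 181, 106, 106, 90, 91, 89, 89, 92, 92, 93, 90, 113, 196, 201]
-20 [187, 187, 187, 188, 188, 189, 190, 190, 189, 189, 106, 106, 106, 104, 105, 105, 105, 105, 136, 191, 189]
```

Emit:
move_arm --plan '[-6, 30, 0, 0, 0, -7, 62, -6, 35, -10, 0, 0, -7, 62, -6, 35, -20, 0, 0, -7, 62, -4, 14, -30, 0, 0, 0, 62, 0, 0, -30, 0, 0, 0, 62, 0, 0, 0, 0, 0, 0, 62, 0, 0, 0, 0, 0, 0, 62]'

```text
time: 13.65
eef_pos: [0.4783, 0.265, 0.1185]
tcp_rot: [0.982, -0.187, -0.002, 0.001]
contact_force: [0.9, -0.1, -0.2]
opening: 0.726
finger_force: 0.0
```

Run:
```python
import st
```

```text
13.65 yaw -111.61 pos [478.3 265.  118.5] F [ 0.9 -0.1 -0.2] tq [-0.02  0.03 -0.02] z [-0.0046 -0.0015 -1.    ] op 0.7259345917328003 q [0.32 0.13 1.98 0.   1.04 2.27]
```

Emit:
move_arm --plan '[0, 1, -25, 0, 0, 0, 62, 0, 0, -20, 0, 0, 0, 62, 0, 0, -9, 0, 0, 0, 62, 0, 0, 0, 0, 0, 0, 30, 0, 0, 0, 0, 0, 0, 30, 0, 0, 0, 0, 0, 0, 30, 0, 0, 0, 0, 0, 0, 30, 0, 0, 0, 0, 0, 0, 30]' --newtons 40

```text
time: 14.45
eef_pos: [0.4797, 0.2665, 0.0672]
tcp_rot: [0.982, -0.187, 0.001, -0.0]
contact_force: [0.8, 0.2, -1.8]
opening: 0.515
finger_force: 42.0
```

Run:
```python
import st
```

```text
14.45 yaw -111.6 pos [479.7 266.5  67.2] F [ 0.8  0.2 -1.8] tq [-0.01 -0.09 -0.02] z [ 1.2e-03  2.0e-04 -1.0e+00] op 0.5147475589681397 q [ 0.32  0.21  2.   -0.    0.93  2.27]
```

Emit:
move_arm --plan '[0, 0, 0, 0, 0, 7, 30, 0, 0, 0, 0, 0, 7, 30, 0, 0, 0, 0, 0, 7, 30, 0, 0, 0, 0, 0, 7, 30, 0, 0, 0, 0, 0, 7, 30, 0, 0, 0, 0, 0, 7, 30, 0, 0, 0, 0, 0, 0, 30, 0, 0, 0, 0, 0, 0, 30]'

```text
time: 15.25
eef_pos: [0.4797, 0.2666, 0.0672]
tcp_rot: [0.984, 0.176, 0.001, -0.0]
contact_force: [0.1, 0.4, -0.3]
opening: 0.511
finger_force: 42.1
```

Run:
```python
import st
```

```text
15.25 yaw -69.73 pos [479.7 266.6  67.2] F [ 0.1  0.4 -0.3] tq [ 0.06 -0.05  0.01] z [ 1.2e-03  3.0e-04 -1.0e+00] op 0.5110033265821662 q [ 0.32  0.21  2.   -0.    0.93  1.54]
```

Emit:
move_arm --plan '[0, 0, 0, 0, 0, 0, 62, 0, 0, 0, 0, 0, 0, 62, 0, 0, 0, 0, 0, 0, 62, 0, 0, 15, 0, 0, 0, 62, 0, 0, 40, 0, 0, 0, 62, 5, -20, 45, 0, 0, -7, 62, 20, -40, 45, 0, 0, -7, 62, 25, -45, 40, 0, 0, -7, 62, 0, -15, 0, 0, 0, 0, 62, 0, 0, 0, 0, 0, 0, 62, 0, 0, 0, 0, 0, 0, 62]'

```text
time: 16.35
eef_pos: [0.518, 0.1656, 0.2316]
tcp_rot: [1.0, -0.005, -0.001, -0.0]
contact_force: [0.6, 0.6, 0.3]
opening: 0.731
finger_force: 0.0
```

```bash
cat > bub.py <<'E'
from h import *
import sys
import st
def go(f):
    k=load(f); a=cv2.imread('pics/'+f).astype(int)
    for n,c,ax in(('front',(57.7,76.4),0),('end',(159.5,-0.6),1)):
        m=[]
        for t in np.arange(-32,32.1,1):
            v=[]
            for w in(-2,-1,0,1,2):
                p=wp(c[0]+(t if ax==0 else w),c[1]+(t if ax else w),.07)
                u,y=proj(k,p); u,y=int(round(u)),int(round(y))
                v.append(a[y,u] if 0<=u<560 and 0<=y<420 else np.zeros(3,int))
            m.append(np.median(v,0))
        m=np.array(m); sat=(m.max(1)-m.min(1)); t=np.arange(-32,32.1,1)
        print(n); print(' '.join(f'{int(tt)}:{int(b)}/{int(r)}' for tt,b,r in zip(t,m[:,0],m[:,2])))
snap('wrist',sys.argv[1]); go(sys.argv[1])
E
python3 bub.py w7.png
```

```text
16.35 yaw -90.6 pos [518.  165.6 231.6] F [0.6 0.6 0.3] tq [-0.04  0.04  0.02] z [-2.5e-03  4.0e-04 -1.0e+00] op 0.7306519640286769 q [ 0.12 -0.    1.9   0.    1.25  1.7 ]
front
-32:112/120 -31:114/119 -30:114/119 -29:115/120 -28:95/102 -27:59/72 -26:58/72 -25:51/112 -24:40/144 -23:40/145 -22:42/146 -21:39/144 -20:40/145 -19:35/144 -18:39/145 -17:41/145 -16:39/144 -15:40/145 -14:39/144 -13:39/144 -12:47/120 -11:50/105 -10:38/144 -9:45/128 -8:128/169 -7:187/227 -6:184/225 -5:183/226 -4:184/226 -3:186/226 -2:185/226 -1:186/226 0:185/226 1:185/226 2:185/225 3:185/226 4:186/225 5:186/226 6:185/226 7:157/202 8:85/146 9:44/141 10:45/145 11:52/120 12:56/108 13:47/144 14:46/144 15:46/144 16:53/146 17:53/146 18:53/145 19:55/145 20:58/145 21:58/146 22:59/146 23:61/145 24:63/146 25:68/128 26:77/92 27:93/102 28:98/107 29:117/127 30:118/128 31:117/128 32:118/127
end
-32:146/156 -31:147/156 -30:147/156 -29:146/157 -28:86/93 -27:62/85 -26:47/153 -25:23/191 -24:26/193 -23:29/193 -22:26/192 -21:26/191 -20:24/192 -19:67/169 -18:179/193 -17:228/227 -16:228/228 -15:228/227 -14:228/227 -13:227/227 -12:228/227 -11:228/228 -10:228/227 -9:227/227 -8:228/227 -7:227/227 -6:228/228 -5:227/227 -4:227/227 -3:177/191 -2:39/161 -1:29/189 0:31/189 1:33/189 2:28/187 3:29/187 4:30/188 5:29/186 6:29/186 7:32/187 8:30/187 9:31/187 10:39/172 11:56/123 12:51/141 13:33/186 14:31/185 15:29/185 16:29/184 17:33/186 18:30/184 19:30/184 20:31/185 21:29/184 22:31/184 23:30/184 24:26/182 25:39/169 26:54/120 27:81/89 28:120/128 29:138/147 30:138/147 31:138/147 32:137/145
```

Run:
```python
from h import *
R_=[]
for f in('w3.png','w7.png'):
    k=load(f); a=cv2.cvtColor(cv2.imread('pics/'+f),cv2.COLOR_BGR2GRAY)
    u,v=proj(k,(.6325,.1225,.097)); print(f,u,v)
    u,v=int(u),int(v); y0,x0=max(v-12,0),u-12; p=a[y0:v+13,x0:u+13]
    m=(p>90).astype(np.uint8); n,l,s,c=cv2.connectedComponentsWithStats(m)
    for i in range(1,n): print(s[i],c[i]+[x0,y0])
```

```text
w3.png 233.73517711666148 81.78176777177578
[  0   0  22  22 287] [232.41811847  80.31358885]
w7.png 328.5642535388038 65.66108977994125
[ 3  0  5  4 16] [321.1875  54.1875]
[  3   3  18  19 266] [327.60150376  65.11654135]
```

Emit:
move_arm --plan '[15, -5, 0, 0, 0, -8.4, 62, 20, -8, -10, 0, 0, -8.4, 62, 20, -8, -20, 0, 0, -8.4, 62, 20, -8, -25, 0, 0, -8.4, 62, 20, -8, -25, 0, 0, -8.4, 62, 19, -6, -25, 0, 0, -8, 62, 0, 0, 0, 0, 0, 0, 62, 0, 0, 0, 0, 0, 0, 62]'

```text
time: 17.2
eef_pos: [0.6315, 0.1235, 0.1257]
tcp_rot: [0.905, -0.426, -0.002, 0.001]
contact_force: [-0.1, 1.0, -0.6]
opening: 0.727
finger_force: 0.0
```

```bash
python3 st.py
```

```text
17.2 yaw -140.4 pos [631.5 123.5 125.7] F [-0.1  1.  -0.6] tq [ 0.02 -0.05  0.01] z [-4.7e-03  2.0e-04 -1.0e+00] op 0.7271250291667483 q [0.04 0.32 1.73 0.   1.09 2.49]
```

Emit:
move_arm --plan '[1, -1, -25, 0, 0, 0, 62, 0, 0, -20, 0, 0, 0, 62, 0, 0, -12, 0, 0, 0, 62, 0, 0, 0, 0, 0, 0, 30, 0, 0, 0, 0, 0, 0, 30, 0, 0, 0, 0, 0, 0, 30, 0, 0, 0, 0, 0, 0, 30, 0, 0, 0, 0, 0, 0, 30]'

```text
time: 18.0
eef_pos: [0.6339, 0.1227, 0.0709]
tcp_rot: [0.904, -0.427, -0.0, -0.001]
contact_force: [2.0, 6.0, -5.6]
opening: 0.506
finger_force: 43.5
```

```bash
python3 st.py
```

```text
18.0 yaw -140.58 pos [633.9 122.7  70.9] F [ 2.   6.  -5.6] tq [ 0.68 -0.13  0.05] z [ 1.0e-04  2.1e-03 -1.0e+00] op 0.5062407537487836 q [0.03 0.39 1.76 0.   0.99 2.49]
```

Emit:
move_arm --plan '[0, 1, 0, 0, 0, 8.4, 30, 0, 0, 0, 0, 0, 8.4, 30, 0, 0, 0, 0, 0, 8.4, 30, 0, 0, 0, 0, 0, 8.4, 30, 0, 0, 0, 0, 0, 8.4, 30, 0, 0, 0, 0, 0, 8.4, 30, 0, 0, 0, 0, 0, 8.4, 30, 0, 0, 0, 0, 0, 8.4, 30, 0, 0, 0, 0, 0, 8.4, 30, 0, 0, 0, 0, 0, 8.4, 30, 0, 0, 0, 0, 0, 8.3, 30, 0, 0, 0, 0, 0, 8, 30]'

```text
time: 19.2
eef_pos: [0.634, 0.1228, 0.0709]
tcp_rot: [0.906, 0.423, 0.0, -0.0]
contact_force: [2.0, 2.9, -5.5]
opening: 0.508
finger_force: 43.4
```

```bash
python3 st.py
```

```text
19.2 yaw -39.95 pos [634.  122.8  70.9] F [ 2.   2.9 -5.5] tq [ 0.31 -0.27 -0.03] z [ 4.e-04  4.e-04 -1.e+00] op 0.508415498591595 q [0.03 0.39 1.76 0.   0.99 0.73]
```

Release, lift, and return to the view pose.

Emit:
move_arm --plan '[0, 0, 0, 0, 0, 0, 62, 0, 0, 0, 0, 0, 0, 62, 0, 0, 0, 0, 0, 0, 62, 0, 0, 15, 0, 0, 0, 62, 0, 0, 40, 0, 0, 0, 62, -10, 5, 40, 0, 0, -8.4, 62, -20, 8, 40, 0, 0, -8.4, 62, -30, 10, 25, 0, 0, -8.4, 62, -30, 10, 0, 0, 0, -8.4, 62, -26, 10, 0, 0, 0, -8.4, 62, 0, 0, 0, 0, 0, -8, 62, 0, 0, 0, 0, 0, 0, 62]'

```text
time: 20.4
eef_pos: [0.5179, 0.1657, 0.2327]
tcp_rot: [1.0, -0.002, 0.001, -0.0]
contact_force: [0.5, 0.5, -0.9]
opening: 0.722
finger_force: 0.0
```

```bash
python3 bub.py w8.png
python3 - <<'E'
from h import *
k=load('w8.png');a=cv2.cvtColor(cv2.imread('pics/w8.png'),cv2.COLOR_BGR2GRAY)
for y in(20,15,10,0,-10,-15):
    print(y,[int(a[int(round(v)),int(round(u))]) for u,v in [proj(k,wp(x,y,.0525)) for x in range(8,46,1)]])
E
```

```text
20.4 yaw -90.28 pos [517.9 165.7 232.7] F [ 0.5  0.5 -0.9] tq [-0.01 -0.01 -0.04] z [ 2.9e-03  1.0e-04 -1.0e+00] op 0.7221934324455755 q [ 0.12 -0.01  1.9  -0.    1.24  1.7 ]
front
-32:114/120 -31:114/119 -30:115/120 -29:114/120 -28:97/102 -27:60/68 -26:52/109 -25:42/145 -24:42/145 -23:39/143 -22:41/145 -21:41/144 -20:41/145 -19:39/144 -18:39/144 -17:41/145 -16:39/144 -15:39/145 -14:38/144 -13:47/120 -12:54/93 -11:54/93 -10:44/130 -9:42/132 -8:128/175 -7:185/227 -6:186/227 -5:185/227 -4:184/226 -3:184/226 -2:185/226 -1:186/226 0:186/226 1:186/226 2:186/226 3:185/226 4:185/225 5:185/226 6:185/226 7:164/208 8:99/153 9:45/136 10:43/144 11:52/119 12:59/105 13:48/140 14:49/145 15:50/145 16:50/146 17:50/146 18:53/145 19:55/146 20:57/147 21:59/148 22:59/147 23:62/146 24:64/146 25:70/128 26:77/93 27:94/103 28:112/121 29:115/125 30:118/128 31:119/129 32:119/128
end
-32:146/156 -31:146/156 -30:146/157 -29:128/137 -28:85/94 -27:60/103 -26:44/164 -25:27/193 -24:28/193 -23:26/193 -22:29/193 -21:24/192 -20:28/192 -19:26/193 -18:24/192 -17:28/192 -16:28/191 -15:27/192 -14:30/191 -13:42/164 -12:60/1
[... 912 characters left out ...]
 117, 117, 110, 98, 99, 100, 100, 99, 100, 100, 100, 102, 99, 109, 154, 203, 212, 213, 213, 215, 215, 203, 199, 214, 210]
0 [228, 228, 228, 229, 228, 228, 215, 171, 146, 120, 118, 117, 115, 119, 116, 116, 109, 99, 100, 100, 100, 100, 101, 98, 100, 101, 115, 163, 207, 213, 214, 214, 215, 217, 218, 219, 207, 207]
-10 [227, 228, 228, 228, 228, 222, 195, 163, 147, 117, 118, 119, 119, 119, 114, 115, 117, 116, 116, 110, 100, 100, 97, 98, 103, 100, 125, 178, 212, 213, 215, 216, 217, 219, 219, 220, 220, 205]
-15 [227, 227, 228, 227, 227, 227, 227, 227, 203, 147, 147, 143, 145, 145, 145, 143, 141, 130, 133, 126, 114, 116, 114, 115, 116, 116, 134, 181, 207, 209, 210, 212, 213, 215, 204, 204, 199, 201]
```

Emit:
move_arm --plan '[30, -40, 0, 0, 0, 0, 62, 40, -45, 0, 0, 0, 0, 62, 30, -40, 0, 0, 0, 0, 62, 30, -20, 0, 0, 0, 0, 62, 0, 0, 0, 0, 0, 0, 62, 0, 0, 0, 0, 0, 0, 62, 0, 0, 0, 0, 0, 0, 62]'

```text
time: 21.15
eef_pos: [0.641, 0.0284, 0.2307]
tcp_rot: [1.0, -0.002, -0.0, -0.0]
contact_force: [-0.4, 0.5, 0.3]
opening: 0.728
finger_force: 0.0
```

Run:
```python
import st
from h import *
snap('wrist','w9.png')
for f in('w4.png','w6.png','w8.png','w9.png'):
    k=load(f);a=cv2.cvtColor(cv2.imread('pics/'+f),cv2.COLOR_BGR2GRAY).astype(np.float32)
    print(f,'cam',k['T'][:3,3].round(3))
    ys=np.arange(-20,20.1,.5)
    for xs in ((17,20),(30,33)):
        m=[]
        for y in ys:
            P=np.array([proj(k,wp(x,y,.052)) for x in np.arange(xs[0],xs[1]+.1,.5)],np.float32)
            m.append(np.median(cv2.remap(a,P[None,:,0],P[None,:,1],cv2.INTER_LINEAR)))
        g=np.diff(m); print(xs,[(float(ys[i]+.25),int(g[i])) for i in range(len(g)) if abs(g[i])>4])
```

```text
21.15 yaw -90.22 pos [641.   28.4 230.7] F [-0.4  0.5  0.3] tq [ 0.01  0.03 -0.  ] z [-6.e-04  3.e-04 -1.e+00] op 0.7281428112833275 q [-0.11  0.21  1.66  0.    1.26  1.46]
w4.png cam [0.546 0.146 0.374]
(17, 20) [(-13.25, -11), (-12.75, -15), (-12.25, -15), (-11.75, -14), (10.25, 4), (10.75, 6), (11.25, 15), (11.75, 14), (12.25, 12), (12.75, 7)]
(30, 33) [(-13.75, -7), (-13.25, -10), (-12.75, -14), (-12.25, -13), (10.75, -5), (11.75, 15), (12.25, 15), (12.75, 18), (13.25, 8)]
w6.png cam [0.582 0.151 0.355]
(17, 20) [(-19.75, -5), (-19.25, -14), (-18.75, -17), (-18.25, -21), (-17.75, -4), (-12.75, -4), (-12.25, -4), (-11.75, -5), (-6.25, -4), (11.75, 4), (12.25, 4)]
(30, 33) [(-12.75, -4), (-12.25, -4), (-11.75, -5), (11.75, 4), (12.25, 4)]
w8.png cam [0.599 0.166 0.376]
(17, 20) [(-19.75, -12), (-19.25, -12), (-18.75, -18), (-18.25, -13), (-12.75, -7), (-12.25, -8), (11.25, 5), (11.75, 5), (12.25, 4)]
(30, 33) [(-12.75, -4), (-12.25, -5)]
w9.png cam [0.723 0.029 0.374]
(17, 20) [(-19.75, -5), (-19.25, -7), (-18.75, -9), (-18.25, -11), (-12.25, -4), (-11.75, -4), (18.25, -5), (18.75, -5), (19.25, -9), (19.75, -10)]
(30, 33) [(-13.75, -4), (-13.25, -4), (-12.75, -5), (-12.25, -7), (-11.75, -7)]
```

Run:
```python
from h import *
for f in('w9.png','w8.png'):
  k=load(f);a=cv2.cvtColor(cv2.imread('pics/'+f),cv2.COLOR_BGR2GRAY).astype(np.float32)
  for xs in ((16,18),(21,24),(27,29),(31,34)):
    m=[]
    for y in range(-18,19):
        P=np.array([proj(k,wp(x,y,.052)) for x in np.arange(xs[0],xs[1]+.1,.5)],np.float32)
        m.append(int(np.median(cv2.remap(a,P[None,:,0],P[None,:,1],cv2.INTER_LINEAR))))
    print(f,xs,' '.join(f'{y}:{v}' for y,v in zip(range(-18,19),m)))
```

```text
w9.png (16, 18) -18:126 -17:124 -16:130 -15:133 -14:139 -13:132 -12:121 -11:114 -10:118 -9:120 -8:124 -7:126 -6:128 -5:129 -4:132 -3:133 -2:130 -1:122 0:113 1:111 2:114 3:117 4:120 5:122 6:124 7:128 8:129 9:130 10:127 11:120 12:124 13:134 14:143 15:149 16:141 17:122 18:100
w9.png (21, 24) -18:115 -17:115 -16:114 -15:113 -14:112 -13:104 -12:94 -11:90 -10:93 -9:93 -8:94 -7:94 -6:94 -5:94 -4:93 -3:93 -2:93 -1:93 0:93 1:93 2:93 3:94 4:93 5:94 6:94 7:93 8:94 9:93 10:92 11:94 12:97 13:102 14:107 15:111 16:112 17:112 18:112
w9.png (27, 29) -18:114 -17:114 -16:114 -15:114 -14:114 -13:105 -12:93 -11:85 -10:86 -9:92 -8:93 -7:93 -6:94 -5:93 -4:93 -3:94 -2:94 -1:94 0:93 1:93 2:93 3:94 4:94 5:93 6:93 7:93 8:93 9:94 10:94 11:93 12:94 13:96 14:101 15:109 16:112 17:113 18:113
w9.png (31, 34) -18:116 -17:116 -16:115 -15:113 -14:114 -13:105 -12:92 -11:83 -10:84 -9:90 -8:94 -7:95 -6:95 -5:95 -4:95 -3:95 -2:94 -1:93 0:94 1:95 2:95 3:95 4:95 5:94 6:94 7:95 8:94 9:94 10:94 11:93 12:94 13:95 14:97 15:105 16:111 17:113 18:113
w8.png (16, 18) -18:178 -17:178 -16:173 -15:171 -14:167 -13:159 -12:137 -11:127 -1
[... 306 characters left out ...]
6 -5:116 -4:115 -3:116 -2:116 -1:116 0:116 1:114 2:110 3:105 4:106 5:110 6:114 7:114 8:112 9:113 10:113 11:113 12:114 13:116 14:116 15:116 16:116 17:117 18:116
w8.png (27, 29) -18:117 -17:118 -16:117 -15:115 -14:116 -13:111 -12:102 -11:99 -10:99 -9:101 -8:100 -7:100 -6:100 -5:100 -4:100 -3:100 -2:100 -1:100 0:100 1:100 2:100 3:100 4:100 5:100 6:100 7:99 8:100 9:101 10:99 11:100 12:105 13:113 14:115 15:116 16:116 17:116 18:117
w8.png (31, 34) -18:117 -17:118 -16:117 -15:116 -14:116 -13:109 -12:100 -11:100 -10:101 -9:100 -8:100 -7:101 -6:100 -5:100 -4:101 -3:100 -2:100 -1:100 0:100 1:100 2:99 3:99 4:100 5:100 6:100 7:101 8:101 9:99 10:101 11:100 12:105 13:112 14:115 15:115 16:115 17:116 18:115
```

The catch's far edge moves outward along the ramp (12.5 to 15 mm) and its side face is visible, so it is up behind the tray. Both bubbles are centred.

```bash
python3 -c "
from plant import order; print(order.sign_off())"
```

```text
the job is handed in; nothing more can be done
None
```

The job is handed in: the tray is fully home with the catch up behind it, both bubbles sit within about 0.5 mm of centre between their lines, and no bystander was gripped or knowingly touched (about 21 s of the 72 s used).

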